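# Seat the centrifuge rotor that rides on its drive studs

## Task

Two small bench centrifuges stand open after cleaning, and one of the two rotors was only set down on top of its drive studs, so it stands higher than the other. Turn that rotor gently by pushing on its tube cups until you feel it drop over the studs - the drive is braked, so do not force it any further - then press it fully home. Leave the rotor that is already home, and the things around, where they are.

Things in the scene. Friction and masses are not known exactly. Their poses are not given: they have to be found in the camera images.
- centrifuge_1: Round white bench centrifuge, 171 mm across, fixed to the bench; rim of its open bowl 70 mm above the bench, a sloping control nose out to 110 mm from the axis. Origin: on the spindle axis at bench height; z up, -x towards the nose.
- centrifuge_2: Same make, sizes and axes as centrifuge_1, next to it; which of the two is on the left varies.
- flange_1 (a point): Seating face of centrifuge_1's drive flange, on the axis, 62 mm above the bench, under the rotor (axes: the housing's). On it: a 20 mm post, 18 mm high, and four studs, 8 mm wide, 8 mm high, chamfered, at 22 mm radius, 90 degrees apart. The studs' angle is hidden and not given. A motor brake holds the flange (slips at 3 N m).
- flange_2 (a point): The same on centrifuge_2. On both, a tight rubber O-ring round the post's foot stops an engaged rotor about 4.5 mm above the seating face until it is pressed down with about 11 N (rotor weight included); it then stays down. The motor stands on rubber mounts: its flange gives about 1 mm for every 12 N of press (and 8 N m per rad of twist) and springs back.
- rotor_1: Loose aluminium rotor, 0.2 to 0.42 kg, on centrifuge_1: square hub 66 x 66 mm, its top edge 22 mm above the origin, and a leaning tube cup, 22 mm wide, off each corner. Origin: on its axis in the hub's underside; z up; cups at 45, 135, 225, 315 degrees from x. Four blind holes in the underside, 10.8 mm wide, on the x and y axes at 22 mm radius, take the studs.
- rotor_2: Same kind, sizes and axes as rotor_1, on centrifuge_2. A rotor that is home has its origin 62 mm above the bench; one riding on the stud tips 70 mm: compare them. Turned until holes meet studs, it drops by itself about 3.5 mm onto the O-ring and turns no further. Any of the four positions is right.
- cap_1 (a point): Middle of the low domed cap on top of rotor_1 (58 mm wide, solid, 29 mm above the rotor's origin): the place to press. Cup axes lean: 57 mm from the rotor axis at 16 mm below its origin, 46 mm from it at the cup rim, 21 mm above the origin; outermost 68 mm. Between two cups there is 40 mm or more of room for a finger at 55 mm radius.
- cap_2 (a point): The same on rotor_2.
- staining_jar: Clear square staining jar with a white screw lid, 52 mm wide, 86 mm high, standing behind the centrifuges; bystander. Origin at its underside.
- dropper_bottle: Brown dropper bottle with a red teat, 38 mm wide, 111 mm high, standing behind the left centrifuge; bystander. Origin at its underside.
- white_bottle: White reagent bottle with a blue cap, 33 mm wide, 66 mm high, standing behind the right centrifuge; bystander. Origin at its underside.

How it is judged:
By the outcome, as a careful person would: the job done as asked, in the order asked, and still so for the second after the job is handed in, with the robot touching nothing.
It also fails if it takes over 38 s, if anything falls off the work surface, if the arm or the gripper's body presses on something with over 40 N, if the wrist force passes 120 N, or if a joint passes its speed limit or range.

## Robot

A 7-joint arm with a two-finger parallel gripper is mounted at the origin on a cart in front of the work surface, level with it; the furniture and walls round the work are solid. World frame = base frame: x ahead of the robot, y to its left, z up, the work surface at z = 0. Lengths are in m, angles in rad, forces in N, time in s.
With the tool pointing down it reaches from about 0.4 to 0.875 m from the base axis. Payload 19.3 kg.
Tool frame: the origin (TCP) lies midway between the tips of the shut fingers; the grasp point (between the pads) lies 19 mm behind it; z points along the fingers, y is the direction in which the jaws open and shut (so a half turn about z gives the same grasp; the last joint's range is limited). The gripper opens to 85 mm and grips with 20 to 120 N. Pads are 22 mm wide; open, the fingers measure 114 mm over their backs; the gripper's body (76 mm by 85 mm) begins 54 mm behind the grasp point. The pads swing forward as they close: fully open they stand 13 mm farther back than shut.
Start: joints at [-1.389, 0.521, -0.036, 1.599, 0.021, 1.021, -0.113], TCP at [0.156, 0.605, 0.231] pointing down, gripper open.
Joint ranges: [-2.91, 2.91], [-0.3, 2.13], [-1.5, 1.42], [0.17, 2.43], [-1.26, 4.41], [0.16, 1.93], [-2.52, 2.52]. Speed limits (rad/s): [1.89, 1.89, 2.39, 2.39, 3.01, 3.01, 3.01].

## Interface

Orientations are given as a 3x3 rotation matrix whose columns are the frame's x, y, z axes.
In Python, from station import manip gives the robot as it stands.
- The arm moves only by the tool play_rows, never from a script. Its argument "moves" is a list that holds one entry, the list of rows, each a list of 7 numbers: the shift along the tool's x, y, z in units of 50 mm (1.0 is 50 mm), then the turn, a rotation vector about the tool's x, y, z in units of 5 degrees (1.0 is 5 degrees), then the finger opening in mm, from 0 to 85.4. A call has 1 to 12 rows; each row shifts and turns the pose as measured when the row begins, along the tool's axes as they then stand; what a row does not reach is not made up. A row lasts 1/8 s, in which the tool goes at most 62.5 mm and 10.7 degrees, less where a joint would pass 70% of its speed; a pose out of reach is approached as far as the arm can. A call is refused whole if a number of a shift passes 1 or a number of a turn 1, either way. A call with a gripper value outside its range is refused whole. The fingers move at their own pace and stop on an object; "force" is the grip in N (left out, the last holds). Time passes only in rows, so rows that do not move let the fingers close. It gives the time, the measured TCP pose, the force and the opening at its end, in the units of the state.
- manip.get_obs(): the state, without advancing time (a new reading comes with each control period).
- manip.snapshot(name): name is "side" or "top"; returns the picture (420x560x3 uint8, red, green, blue); there is no depth.
- manip.calibration(name): a dict with "camera_matrix" (3x3 intrinsics, pixels), "R" (3x3) and "t" (3): a world point X has camera coordinates R X + t. Camera axes: x right, y down, z forward; pixel columns grow to the right and rows downward; lengths in m; the calibration is good to about 2 mm. A picture is of the moment at which its call begins. calibration takes no time and is no camera call.
- manip.job_done(): hands the job in, once; it reports no verdict.
The state is a dict: "clock": time; "q": joint angles; "joint_velocities": joint speeds; "effort": joint torques, N m; "ee_pos": TCP position; "ee_rot": TCP orientation; "wrist_force": force on the tool from outside, world axes, zero at the start; "moment": the same for the moment, N m; "width": opening from 0.0 (shut) to 1.0 (fully open).
Only numpy, scipy, OpenCV 4.12 (cv2) and the standard library are available. Lean on these libraries where they do the work, as an engineer would, in place of code of your own. Each camera call takes 0.05 s, during which the arm holds its last target.

## Working session

There is one attempt and no reset: what is moved stays moved. The work goes in short steps, Python scripts to look and compute and a tool call to move; the robot and the scene stay as the last step left them, time stands still between calls to the robot, and variables do not carry over. Pictures are saved under pics/ and viewed, and the job is handed in when it is done.

Besides the shell and the picture viewer there is one more tool, called after "Request:" as name(argument=value, ...) on one line, values as JSON. play_rows: Moves the arm, as the interface text tells. Its arguments: {"type":"object","properties":{"moves":{"type":"array"},"force":{"type":"number"}},"required":["moves"]}

```bash
ls; mkdir -p pics; python3 - <<'E'
from station import manip
import cv2, numpy as np
for n in("side","top"):
    im=manip.snapshot(n); cv2.imwrite(f"pics/{n}0.png",im[:,:,::-1])
    c=manip.calibration(n); print(n,c)
o=manip.get_obs(); print(o)
E
```

```text
pics
side {'camera_matrix': array([[423.16711503,   0.        , 281.16400875],
       [  0.        , 423.16711503, 212.56314153],
       [  0.        ,   0.        ,   1.        ]]), 'R': array([[-0.32619877, -0.94524191, -0.01058721],
       [-0.5316315 ,  0.19270144, -0.82476306],
       [ 0.78164078, -0.2634082 , -0.56537935]]), 't': array([0.39583525, 0.34522292, 0.50941936])}
top {'camera_matrix': array([[487.6134069 ,   0.        , 279.21832145],
       [  0.        , 487.6134069 , 208.2178308 ],
       [  0.        ,   0.        ,   1.        ]]), 'R': array([[ 0.02445839, -0.99969729, -0.00266718],
       [-0.99323344, -0.02399708, -0.11362867],
       [ 0.11353027,  0.00542831, -0.99351971]]), 't': array([0.19864917, 0.59608609, 1.05329654])}
{'clock': 0.1, 'q': array([-1.38918149,  0.52197698, -0.03634376,  1.59989482,  0.02123481,
        1.02113389, -0.11280372]), 'joint_velocities': array([-0.00128222, -0.00156817,  0.00077973, -0.00022314,  0.00020299,
        0.00026321,  0.00051115]), 'effort': array([ 2.70338271e-03, -9.28466034e+01,  1.98346473e+00, -3.70532691e+01,
        1.80587056e-02,  5.19279638e-03, -2.16383899e-05]), 'ee_pos': array([0.15568686, 0.60500348, 0.23078918]), 'ee_rot': array([[-9.68465986e-01,  2.49145756e-01, -1.64684439e-04],
       [ 2.49145793e-01,  9.68465459e-01, -1.01374292e-03],
       [-9.30785551e-05, -1.02280597e-03, -9.99999473e-01]]), 'wrist_force': array([ 0.1030323 , -0.38097151, -0.58301182]), 'moment': array([-0.00553068,  0.0127328 ,  0.03665564]), 'width': 0.9976146300167664}
```

View pics/side0.png

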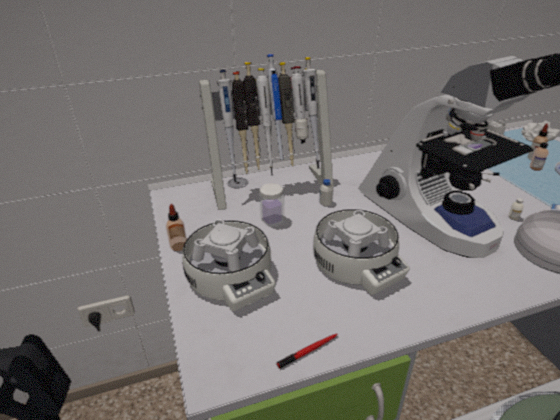

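View pics/top0.png

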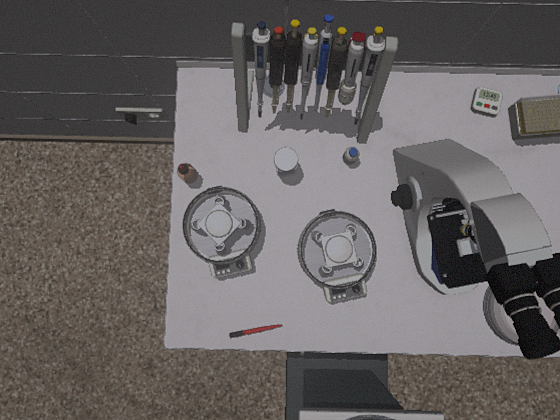

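The side picture shows both centrifuges, left at about (227,255) and right at about (356,245), with the gripper at lower left. In the top picture the caps are at about (219,224) and (340,250). I'll zoom in on both to measure them.

```bash
cat > h.py <<'E'
import numpy as np,cv2
from station import manip
def proj(n,X):
    c=manip.calibration(n); X=np.atleast_2d(X)
    p=(c["R"]@X.T).T+c["t"]; p=p@c["camera_matrix"].T
    return p[:,:2]/p[:,2:]
def back(n,uv,z):
    c=manip.calibration(n); K=c["camera_matrix"];R=c["R"];t=c["t"]
    d=R.T@np.linalg.solve(K,np.array([uv[0],uv[1],1.]));o=-R.T@t
    return o+d*(z-o[2])/d[2]
def tri(uvt,uvs):
    A=[];b=[]
    for n,uv in(("top",uvt),("side",uvs)):
        c=manip.calibration(n);P=c["camera_matrix"]@np.c_[c["R"],c["t"]]
        for i in(0,1):
            r=uv[i]*P[2]-P[i];A.append(r[:3]);b.append(-r[3])
    A=np.array(A);b=np.array(b);x=np.linalg.lstsq(A,b,rcond=None)[0]
    return x,A@x-b
E
python3 - <<'E'
import cv2
t=cv2.imread("pics/top0.png");s=cv2.imread("pics/side0.png")
def crop(im,x,y,w,h,k,n): cv2.imwrite(n,cv2.resize(im[y:y+h,x:x+w],None,fx=k,fy=k,interpolation=cv2.INTER_CUBIC))
crop(t,170,175,220,135,3.6,"pics/t0c.png")
crop(s,170,200,250,115,3.2,"pics/s0c.png")
E
```

```text
(no output)
```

View pics/t0c.png

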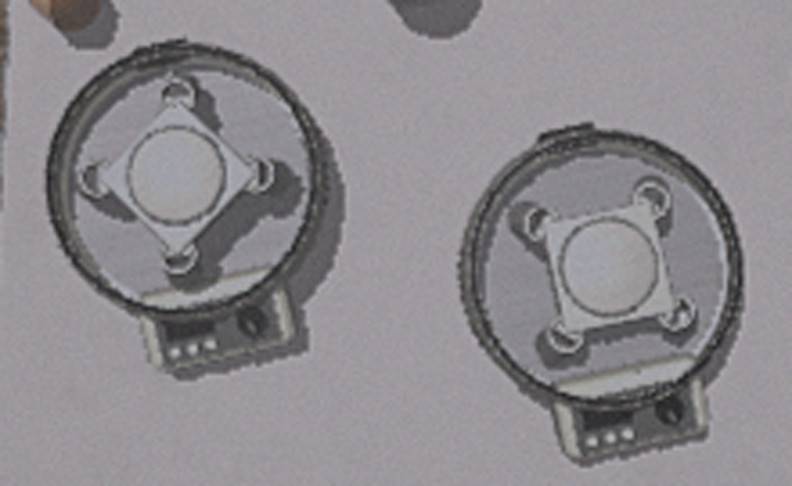

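View pics/s0c.png

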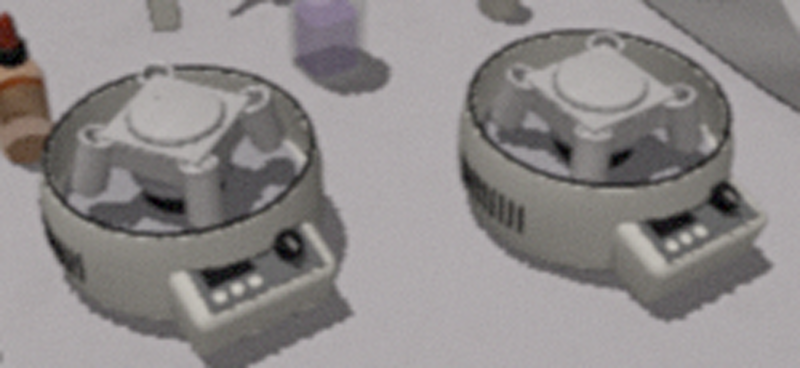

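```bash
python3 - <<'E'
from h import *
cu=lambda p,k,o:((p[0]+.5)/k-.5+o[0],(p[1]+.5)/k-.5+o[1])
T=lambda *p:cu(p,3.6,(170,175)); S=lambda *p:cu(p,3.2,(170,200))
for nm,a,b,cups,rim in(("L",T(178,175),S(176,114),[T(178,93),T(262,174),T(182,259),T(96,177)],None),("R",T(609,278),S(601,80),[T(653,198),T(677,315),T(566,340),T(537,219)],None)):
    x,r=tri(a,b);print(nm,x,r)
    for z in(.091,.099): print(z,back("top",a,z),back("side",b,z))
    for z in (.083,.091):
        P=np.array([back("top",c,z) for c in cups]);m=P.mean(0);d=P-back("top",a,z+.008)
        print(z,"cups",P.round(4).tolist(),m.round(4),np.linalg.norm(P-m,axis=1).round(4),np.degrees(np.arctan2((P-m)[:,1],(P-m)[:,0])).round(1))
# rim ellipse edges left/right & top/bottom outer
E
```

```text
L [0.5498998  0.33945828 0.09136294] [ 0.42437014  0.13381628 -0.51007874 -0.03789909]
0.091 [0.54967492 0.33862396 0.091     ] [0.55092944 0.34048665 0.091     ]
0.099 [0.54903364 0.33759675 0.099     ] [0.54045129 0.34215492 0.099     ]
0.083 cups [[0.599, 0.3415, 0.083], [0.5521, 0.2901, 0.083], [0.501, 0.3354, 0.083], [0.548, 0.388, 0.083]] [0.55   0.3388 0.083 ] [0.0491 0.0487 0.0491 0.0492] [   3.2  -87.5 -176.1   92.4]
0.091 cups [[0.598, 0.3405, 0.091], [0.5515, 0.2895, 0.091], [0.5007, 0.3344, 0.091], [0.5473, 0.3866, 0.091]] [0.5494 0.3377 0.091 ] [0.0487 0.0483 0.0488 0.0489] [   3.2  -87.5 -176.1   92.4]
R [0.49647158 0.08723101 0.0904108 ] [ 0.65211704  0.34829584 -0.84775516  0.00230052]
0.091 [0.4957763  0.08595671 0.091     ] [0.49643658 0.08954073 0.091     ]
0.099 [0.49555621 0.08690398 0.099     ] [0.48685555 0.09534037 0.099     ]
0.083 cups [[0.5435, 0.0596, 0.083], [0.4754, 0.0451, 0.083], [0.4594, 0.1097, 0.083], [0.5295, 0.1277, 0.083]] [0.502  0.0855 0.083 ] [0.049  0.0483 0.049  0.0504] [ -31.9 -123.3  150.4   56.8]
0.091 cups [[0.5429, 0.0608, 0.091], [0.4754, 0.0464, 0.091], [0.4594, 0.1104, 0.091], [0.529, 0.1283, 0.091]] [0.5017 0.0865 0.091 ] [0.0486 0.048  0.0486 0.05  ] [ -31.9 -123.3  150.4   56.8]
```

```bash
python3 - <<'E'
import cv2,numpy as np
t=cv2.imread("pics/top0.png");s=cv2.imread("pics/side0.png")
def crop(im,x,y,w,h,k): return cv2.resize(im[y:y+h,x:x+w],None,fx=k,fy=k,interpolation=cv2.INTER_CUBIC)
def g(i):
    return cv2.createCLAHE(3,(4,4)).apply(cv2.cvtColor(i,cv2.COLOR_BGR2GRAY))
cv2.imwrite("pics/a.png",g(np.hstack([crop(t,190,195,56,56,7),crop(t,310,220,56,56,7)])))
cv2.imwrite("pics/b.png",g(np.hstack([crop(s,180,215,95,60,4.2),crop(s,308,205,95,60,4.2)])))
E
```

```text
(no output)
```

View pics/a.png

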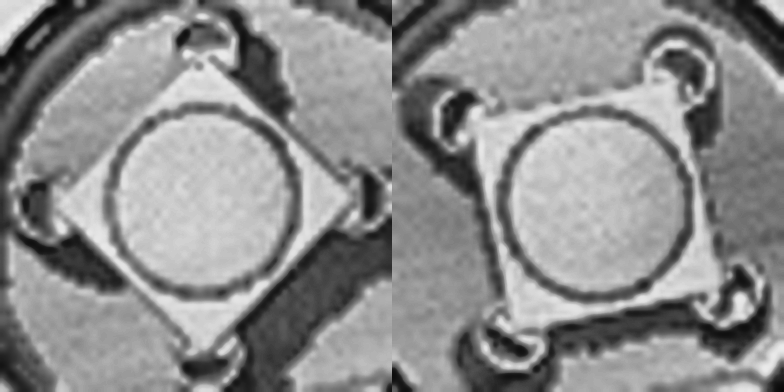

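View pics/b.png

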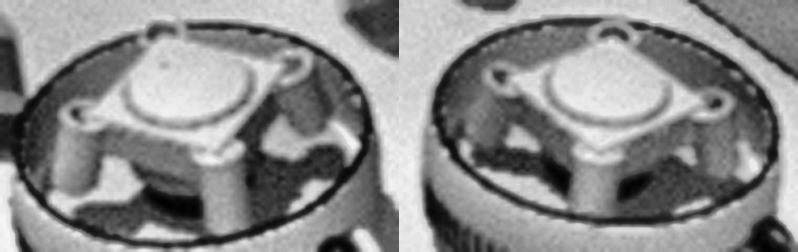

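```bash
cat > ov.py <<'E'
from h import *
import sys
def circ(c,r,z,n=120):
    a=np.linspace(0,2*np.pi,n);return np.c_[c[0]+r*np.cos(a),c[1]+r*np.sin(a),np.full(n,z)]
E
python3 - <<'E'
from ov import *
s=cv2.imread("pics/side0.png");t=cv2.imread("pics/top0.png")
L=(202/7-.5+190,200/7-.5+195);R=((203)/7-.5+310,203.5/7-.5+220)
def crop(im,x,y,w,h,k): return cv2.resize(im[y:y+h,x:x+w],None,fx=k,fy=k,interpolation=cv2.INTER_CUBIC)
rows=[]
for z0 in(.062,.070):
    row=[]
    for uv,(x,y) in((L,(180,215)),(R,(308,205))):
        c=back("top",uv,z0+.022);print(z0,c)
        k=4.2
        im=crop(s,x,y,95,60,k)
        for P,col in((circ(c,.029,z0+.022),(0,0,255)),(circ(c,.0855,.07),(0,255,0))):
            q=((proj("side",P)-[x,y]+.5)*k-.5)
            cv2.polylines(im,[np.round(q*8).astype(int)],False,col,1,cv2.LINE_AA,3)
        row.append(im)
    rows.append(np.hstack(row))
cv2.imwrite("pics/c.png",np.vstack(rows))
E
```

```text
0.062 [0.55057832 0.34107765 0.084     ]
0.062 [0.50285927 0.08584433 0.084     ]
0.07 [0.54993439 0.34003837 0.092     ]
0.07 [0.5025857  0.08678603 0.092     ]
```

View pics/c.png

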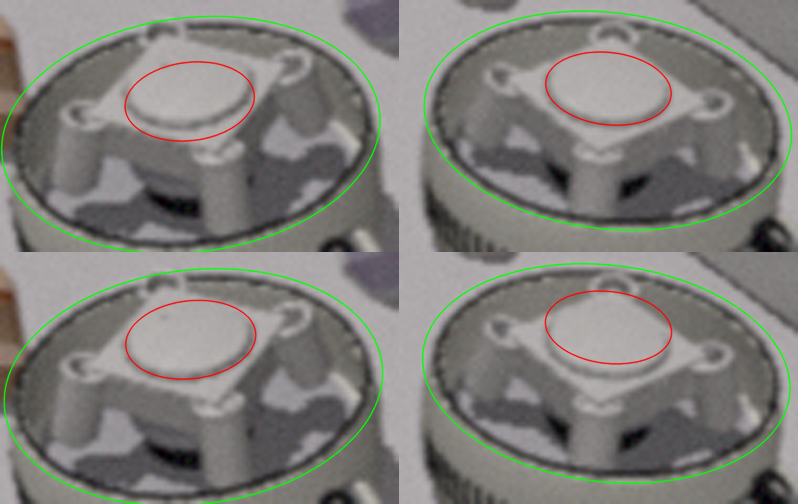

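The overlays settle it. The left rotor's cap ring fits only at origin height 70 mm, so it rides on the studs, with its axis at about (0.550, 0.340). The right rotor fits at 62 mm, so it is home. The left rotor's cups sit at about 3° modulo 90°. My plan is to put the open fingers in two opposite gaps and turn about the axis, which pushes on two opposite cups. First I'll move over at height.

Request:
play_rows(moves=[[[-0.9,-0.32,0,0,0,0,85],[-0.9,-0.32,0,0,0,0,85],[-0.9,-0.32,0,0,0,0,85],[-0.9,-0.32,0,0,0,0,85],[-0.9,-0.32,0,0,0,0,85],[-0.9,-0.32,0,0,0,0,85],[-0.9,-0.32,0,0,0,0,85],[-0.9,-0.32,0,0,0,0,85],[-0.9,-0.32,0,0,0,0,85]]])

```text
clock: 1.23
ee_pos: [0.519, 0.3593, 0.228]
ee_rot: [[-0.97, 0.242, -0.004], [0.242, 0.97, -0.004], [0.003, -0.005, -1.0]]
wrist_force: [-0.1, 1.5, 0.3]
width: 0.991
```

```bash
cat > st.py <<'E'
from h import *
def st(tx=.550,ty=.340):
    o=manip.get_obs();R=o["ee_rot"];p=o["ee_pos"]
    print("t",round(o["clock"],2),"q",o["q"].round(3),"p",p.round(4),"yaw_y",np.degrees(np.arctan2(R[1,1],R[0,1])).round(2),"z",R[:,2].round(3),"w",round(o["width"],3))
    print("F",o["wrist_force"].round(2),"M",o["moment"].round(3))
    d=R.T@(np.array([tx,ty,p[2]])-p); print("to axis (tool units)",(d/.05).round(3))
st()
E
python3 st.py
```

```text
t 1.23 q [-0.723  0.538  0.034  1.583 -0.02   1.026  0.644] p [0.519  0.3593 0.228 ] yaw_y 76.01 z [-0.004 -0.004 -1.   ] w 0.991
F [-0.15  1.5   0.27] M [ 0.009 -0.008  0.011]
to axis (tool units) [-0.696 -0.225 -0.001]
```

Request:
play_rows(moves=[[[-0.35,-0.11,0,0,0,0,85.4],[-0.35,-0.11,0,0,0,0,85.4],[0,0,0.3,0,0,0.95,85.4],[0,0,0.3,0,0,0.95,85.4],[0,0,0.3,0,0,0.95,85.4],[0,0,0.3,0,0,0.95,85.4],[0,0,0,0,0,0.95,85.4],[0,0,0,0,0,0.95,85.4],[0,0,0,0,0,0,85.4]]])

```text
clock: 2.35
ee_pos: [0.5509, 0.3399, 0.1641]
ee_rot: [[-0.729, 0.685, -0.007], [0.685, 0.729, -0.005], [0.002, -0.008, -1.0]]
wrist_force: [0.6, -0.0, 0.6]
width: 0.996
```

```bash
python3 st.py
```

```text
t 2.35 q [-0.748  0.64   0.16   1.597 -0.12   0.923  0.271] p [0.5509 0.3399 0.1641] yaw_y 46.8 z [-0.007 -0.005 -1.   ] w 0.996
F [ 0.62 -0.04  0.56] M [0.006 0.007 0.009]
to axis (tool units) [ 0.014 -0.012  0.   ]
```

Request:
play_rows(moves=[[[0.015,-0.01,0.3,-0.1,-0.02,0,85.4],[0,0,0.3,0,0,-0.2,85.4],[0,0,0.3,0,0,0,85.4],[0,0,0,0,0,0,85.4]]])

```text
clock: 2.85
ee_pos: [0.5494, 0.3412, 0.1171]
ee_rot: [[-0.747, 0.665, -0.0], [0.665, 0.747, 0.001], [0.001, 0.0, -1.0]]
wrist_force: [0.3, 0.3, -0.6]
width: 0.998
```

```bash
python3 - <<'E'
from st import *
s=manip.snapshot("side")[:,:,::-1];t=manip.snapshot("top")[:,:,::-1]
cv2.imwrite("pics/d.png",np.hstack([cv2.resize(s[180:300,150:290],None,fx=2.8,fy=2.8,interpolation=2),cv2.resize(t[160:280,150:290],None,fx=2.8,fy=2.8,interpolation=2)]))
E
```

```text
t 2.85 q [-0.738  0.692  0.14   1.638 -0.123  0.821  0.298] p [0.5494 0.3412 0.1171] yaw_y 48.31 z [-0.     0.001 -1.   ] w 0.998
F [ 0.33  0.33 -0.65] M [ 0.013 -0.049 -0.014]
to axis (tool units) [-0.025 -0.01  -0.   ]
```

View pics/d.png

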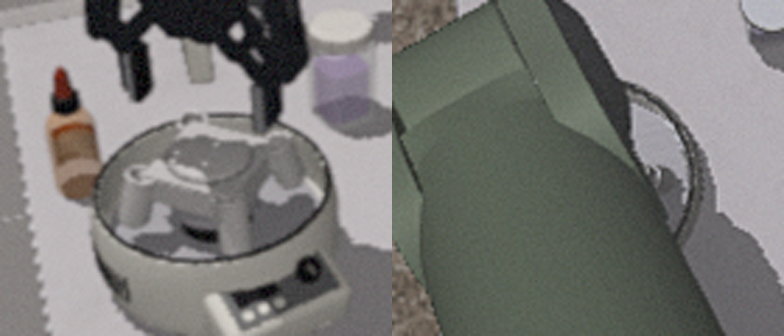

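```bash
python3 - <<'E'
from st import *
im=cv2.imread("pics/d.png")
o=manip.get_obs();R=o["ee_rot"];p=o["ee_pos"]
for sgn in(1,-1):
  for z,col in((p[2]+.013,(0,0,255)),(.078,(0,255,0))):
    P=np.array([p+R@np.array([x,sgn*y,0]) for x,y in((-.011,.0427),(.011,.0427),(.011,.057),(-.011,.057))]);P[:,2]=z
    q=(proj("side",P)-[150,180]+.5)*2.8-.5
    cv2.polylines(im,[np.round(q*8).astype(int)],True,col,1,cv2.LINE_AA,3)
cv2.imwrite("pics/e.png",cv2.resize(im[:,:392],None,fx=1.7,fy=1.7))
E
```

```text
t 2.95 q [-0.738  0.69   0.141  1.637 -0.123  0.821  0.298] p [0.5501 0.3416 0.1184] yaw_y 48.29 z [ 0.001  0.002 -1.   ] w 1.003
F [-0.47  0.21 -0.01] M [0.016 0.011 0.043]
to axis (tool units) [-0.02  -0.025 -0.   ]
```

View pics/e.png

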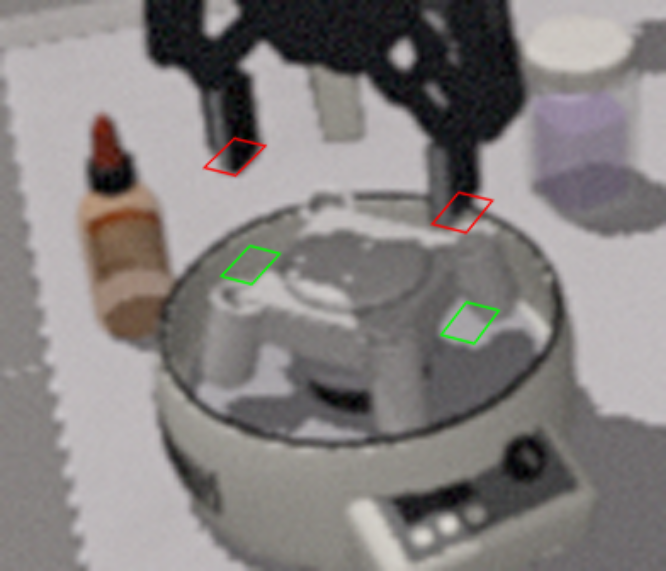

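The picture shows the fingertips at their predicted spots (red), and straight down (green) they land in two opposite gaps clear of the cups and hub. I'll descend.

Request:
play_rows(moves=[[[-0.02,-0.02,0.22,0,0,0,85.4],[0,0,0.22,0,0,0,85.4],[0,0,0.22,0,0,0,85.4],[0,0,0.22,0,0,0,85.4],[0,0,0.15,0,0,0,85.4],[0,0,0,0,0,0,85.4]]])

```text
clock: 3.7
ee_pos: [0.5505, 0.3402, 0.0635]
ee_rot: [[-0.747, 0.665, 0.002], [0.665, 0.747, 0.002], [0.0, 0.003, -1.0]]
wrist_force: [-0.4, 0.4, 0.3]
width: 0.999
```

```bash
python3 st.py
```

```text
t 3.7 q [-0.727  0.763  0.126  1.662 -0.133  0.722  0.307] p [0.5505 0.3402 0.0635] yaw_y 48.29 z [ 0.002  0.002 -1.   ] w 0.999
F [-0.35  0.4   0.35] M [-0.015  0.05   0.006]
to axis (tool units) [ 0.005 -0.009 -0.   ]
```

Request:
play_rows(moves=[[[0,0,0,0,0,-0.4,85.4],[0,0,0,0,0,-0.4,85.4],[0,0,0,0,0,-0.4,85.4],[0,0,0,0,0,-0.4,85.4],[0,0,0,0,0,-0.4,85.4],[0,0,0,0,0,-0.4,85.4]]])

```text
clock: 4.45
ee_pos: [0.5511, 0.3405, 0.0648]
ee_rot: [[-0.876, 0.483, 0.003], [0.483, 0.876, 0.003], [-0.001, 0.004, -1.0]]
wrist_force: [-0.9, 0.2, 0.2]
width: 0.998
```

```bash
python3 st.py
```

```text
t 4.45 q [-0.688  0.758  0.067  1.659 -0.07   0.723  0.48 ] p [0.5511 0.3405 0.0648] yaw_y 61.15 z [ 0.003  0.003 -1.   ] w 0.998
F [-0.88  0.2   0.2 ] M [-0.033  0.031 -0.032]
to axis (tool units) [ 0.013 -0.019 -0.   ]
```

Request:
play_rows(moves=[[[0.01,-0.02,0,0,0,-0.4,85.4],[0,0,0,0,0,-0.4,85.4],[0,0,0,0,0,-0.4,85.4],[0,0,0,0,0,-0.4,85.4]]])

```text
clock: 4.95
ee_pos: [0.5501, 0.3397, 0.0647]
ee_rot: [[-0.938, 0.347, 0.003], [0.347, 0.938, 0.003], [-0.002, 0.004, -1.0]]
wrist_force: [0.1, 0.1, -0.8]
width: 0.999
```

```bash
python3 st.py
```

```text
t 4.95 q [-0.663  0.754  0.028  1.661 -0.029  0.722  0.596] p [0.5501 0.3397 0.0647] yaw_y 69.71 z [ 0.003  0.003 -1.   ] w 0.999
F [ 0.09  0.14 -0.8 ] M [ 0.018 -0.042 -0.066]
to axis (tool units) [0.004 0.004 0.   ]
```

Request:
play_rows(moves=[[[0,0,0,0,0,-0.4,85.4],[0,0,0,0,0,-0.4,85.4],[0,0,0,0,0,-0.4,85.4],[0,0,0,0,0,-0.4,85.4]]])

```text
clock: 5.45
ee_pos: [0.5501, 0.3398, 0.0647]
ee_rot: [[-0.979, 0.203, 0.003], [0.203, 0.979, 0.003], [-0.003, 0.004, -1.0]]
wrist_force: [-0.1, -0.6, 0.2]
width: 1.002
```

```bash
python3 - <<'E'
from st import *
s=manip.snapshot("side")[:,:,::-1]
cv2.imwrite("pics/f.png",cv2.resize(s[190:300,160:290],None,fx=5,fy=5,interpolation=2))
E
```

```text
t 5.45 q [-0.637  0.753 -0.012  1.659  0.012  0.725  0.712] p [0.5501 0.3398 0.0647] yaw_y 78.28 z [ 0.003  0.003 -1.   ] w 1.002
F [-0.09 -0.62  0.18] M [-0.     0.043 -0.025]
to axis (tool units) [0.003 0.004 0.   ]
```

View pics/f.png

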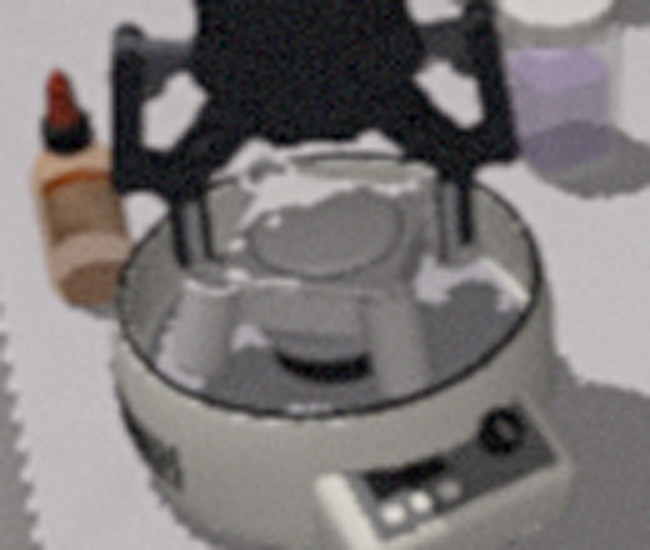

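The rotor is turning with the fingers: the near cups have moved to about (205,320) and (400,330) in the crop, and the torque is tiny. I'll continue.

Request:
play_rows(moves=[[[0,0,0,0,0,-0.4,85.4],[0,0,0,0,0,-0.4,85.4],[0,0,0,0,0,-0.4,85.4],[0,0,0,0,0,-0.4,85.4]]])

```text
clock: 6.0
ee_pos: [0.5501, 0.3397, 0.0647]
ee_rot: [[-0.999, 0.054, 0.003], [0.054, 0.999, 0.003], [-0.003, 0.003, -1.0]]
wrist_force: [0.2, 0.0, -0.0]
width: 0.997
```

```bash
python3 st.py
```

```text
t 6.0 q [-0.611  0.753 -0.052  1.658  0.053  0.728  0.829] p [0.5501 0.3397 0.0647] yaw_y 86.92 z [ 0.003  0.003 -1.   ] w 0.997
F [ 0.19  0.01 -0.04] M [-0.002  0.041 -0.088]
to axis (tool units) [0.003 0.005 0.   ]
```

Request:
play_rows(moves=[[[0,0,0,0,0,-0.4,85.4],[0,0,0,0,0,-0.4,85.4],[0,0,0,0,0,-0.4,85.4]]])

```text
clock: 6.38
ee_pos: [0.5501, 0.3398, 0.0647]
ee_rot: [[-0.998, -0.059, 0.003], [-0.058, 0.998, 0.003], [-0.003, 0.003, -1.0]]
wrist_force: [-0.9, 1.4, -0.1]
width: 1.0
```

```bash
python3 st.py
```

```text
t 6.38 q [-0.592  0.753 -0.081  1.657  0.083  0.731  0.917] p [0.5501 0.3398 0.0647] yaw_y 93.35 z [ 0.003  0.003 -1.   ] w 1.0
F [-0.86  1.36 -0.11] M [ 0.043 -0.024 -0.051]
to axis (tool units) [0.002 0.005 0.   ]
```

Request:
play_rows(moves=[[[0,0,0,0,0,-0.4,85.4],[0,0,0,0,0,-0.4,85.4],[0,0,0,0,0,-0.4,85.4]]])

```text
clock: 6.75
ee_pos: [0.5502, 0.3397, 0.0647]
ee_rot: [[-0.985, -0.17, 0.003], [-0.17, 0.985, 0.003], [-0.004, 0.002, -1.0]]
wrist_force: [-0.1, 0.1, -0.6]
width: 0.999
```

```bash
python3 st.py
```

```text
t 6.75 q [-0.572  0.754 -0.11   1.655  0.112  0.734  1.005] p [0.5502 0.3397 0.0647] yaw_y 99.77 z [ 0.003  0.003 -1.   ] w 0.999
F [-0.11  0.1  -0.58] M [-0.004 -0.046 -0.077]
to axis (tool units) [0.003 0.006 0.   ]
```

Request:
play_rows(moves=[[[0,0,0,0,0,-0.4,85.4],[0,0,0,0,0,-0.4,85.4],[0,0,0,0,0,-0.4,85.4]]])

```text
clock: 7.12
ee_pos: [0.5502, 0.3397, 0.0647]
ee_rot: [[-0.96, -0.279, 0.003], [-0.279, 0.96, 0.003], [-0.004, 0.002, -1.0]]
wrist_force: [0.8, -0.5, -0.1]
width: 1.004
```

```bash
python3 st.py
```

```text
t 7.12 q [-0.553  0.755 -0.14   1.654  0.142  0.738  1.093] p [0.5502 0.3397 0.0647] yaw_y 106.21 z [ 0.003  0.003 -1.   ] w 1.004
F [ 0.75 -0.5  -0.1 ] M [ 0.027  0.027 -0.043]
to axis (tool units) [0.001 0.006 0.   ]
```

Request:
play_rows(moves=[[[0,0,0,0,0,-0.4,85.4],[0,0,0,0,0,-0.4,85.4],[0,0,0,0,0,-0.4,85.4]]])

```text
clock: 7.5
ee_pos: [0.5502, 0.3397, 0.0647]
ee_rot: [[-0.923, -0.385, 0.003], [-0.385, 0.923, 0.003], [-0.004, 0.001, -1.0]]
wrist_force: [0.2, 0.2, 0.3]
width: 1.004
```

```bash
python3 - <<'E'
from st import *
s=manip.snapshot("side")[:,:,::-1]
cv2.imwrite("pics/g.png",cv2.resize(s[190:300,160:290],None,fx=5,fy=5,interpolation=2))
E
```

```text
t 7.5 q [-0.534  0.756 -0.169  1.653  0.171  0.742  1.182] p [0.5502 0.3397 0.0647] yaw_y 112.64 z [ 0.003  0.003 -1.   ] w 1.004
F [0.21 0.19 0.27] M [ 0.056  0.023 -0.02 ]
to axis (tool units) [0.001 0.007 0.   ]
```

View pics/g.png

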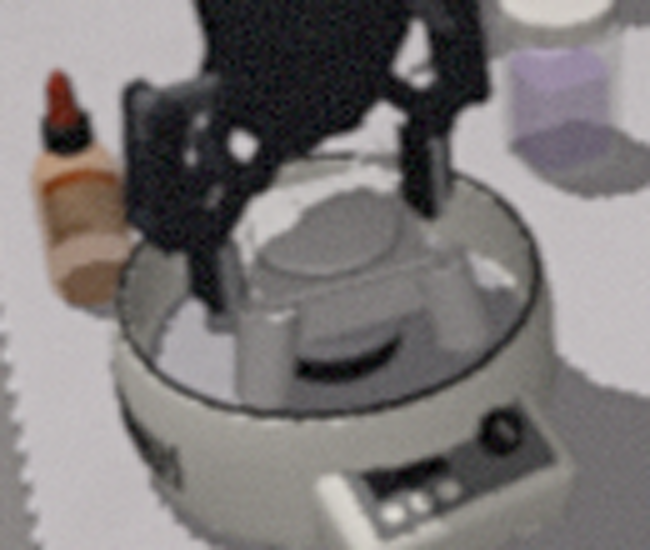

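The rotor is still turning: the pushed cup is at about (265,350) in the crop, the rotor still looks high, and the torque is small. On I go.

Request:
play_rows(moves=[[[0,0,0,0,0,-0.4,85.4],[0,0,0,0,0,-0.4,85.4],[0,0,0,0,0,-0.4,85.4]]])

```text
clock: 7.92
ee_pos: [0.5502, 0.3396, 0.0647]
ee_rot: [[-0.874, -0.487, 0.003], [-0.487, 0.874, 0.003], [-0.004, 0.001, -1.0]]
wrist_force: [-0.3, 0.0, -0.0]
width: 1.005
```

```bash
python3 st.py
```

```text
t 7.92 q [-0.515  0.758 -0.198  1.652  0.201  0.747  1.272] p [0.5502 0.3396 0.0647] yaw_y 119.13 z [ 0.003  0.003 -1.   ] w 1.005
F [-0.35  0.   -0.02] M [ 0.028  0.014 -0.083]
to axis (tool units) [-0.     0.008  0.   ]
```

Request:
play_rows(moves=[[[0,0,0,0,0,-0.4,85.4],[0,0,0,0,0,-0.4,85.4],[0,0,0,0,0,-0.4,85.4]]])

```text
clock: 8.3
ee_pos: [0.5502, 0.3397, 0.0647]
ee_rot: [[-0.813, -0.582, 0.003], [-0.582, 0.813, 0.003], [-0.004, 0.0, -1.0]]
wrist_force: [0.1, 0.8, 0.2]
width: 0.998
```

```bash
python3 st.py
```

```text
t 8.3 q [-0.496  0.76  -0.227  1.651  0.229  0.752  1.361] p [0.5502 0.3397 0.0647] yaw_y 125.57 z [ 0.003  0.003 -1.   ] w 0.998
F [0.1  0.81 0.21] M [ 0.052 -0.097 -0.026]
to axis (tool units) [-0.001  0.008  0.   ]
```

Request:
play_rows(moves=[[[0,0,0,0,0,-0.4,85.4],[0,0,0,0,0,-0.4,85.4],[0,0,0,0,0,-0.4,85.4]]])

```text
clock: 8.68
ee_pos: [0.5502, 0.3397, 0.0647]
ee_rot: [[-0.743, -0.669, 0.003], [-0.669, 0.743, 0.003], [-0.004, -0.0, -1.0]]
wrist_force: [-0.9, 0.7, 0.2]
width: 1.001
```

```bash
python3 st.py
```

```text
t 8.68 q [-0.478  0.762 -0.256  1.65   0.257  0.758  1.451] p [0.5502 0.3397 0.0647] yaw_y 131.98 z [ 0.003  0.003 -1.   ] w 1.001
F [-0.91  0.75  0.16] M [ 0.115  0.102 -0.22 ]
to axis (tool units) [-0.002  0.007  0.   ]
```

```bash
python3 - <<'E'
from st import *
s=manip.snapshot("side")[:,:,::-1]
st()
cv2.imwrite("pics/i.png",cv2.resize(s[190:300,160:290],None,fx=5,fy=5,interpolation=2))
E
```

```text
t 8.68 q [-0.478  0.762 -0.256  1.65   0.257  0.758  1.451] p [0.5502 0.3397 0.0647] yaw_y 131.98 z [ 0.003  0.003 -1.   ] w 1.001
F [-0.91  0.75  0.16] M [ 0.115  0.102 -0.22 ]
to axis (tool units) [-0.002  0.007  0.   ]
t 8.72 q [-0.477  0.763 -0.257  1.65   0.258  0.758  1.452] p [0.5502 0.3397 0.0647] yaw_y 132.08 z [ 0.003  0.003 -1.   ] w 0.997
F [-1.15  0.65  0.1 ] M [ 0.113  0.183 -0.207]
to axis (tool units) [-0.002  0.007  0.   ]
```

View pics/i.png

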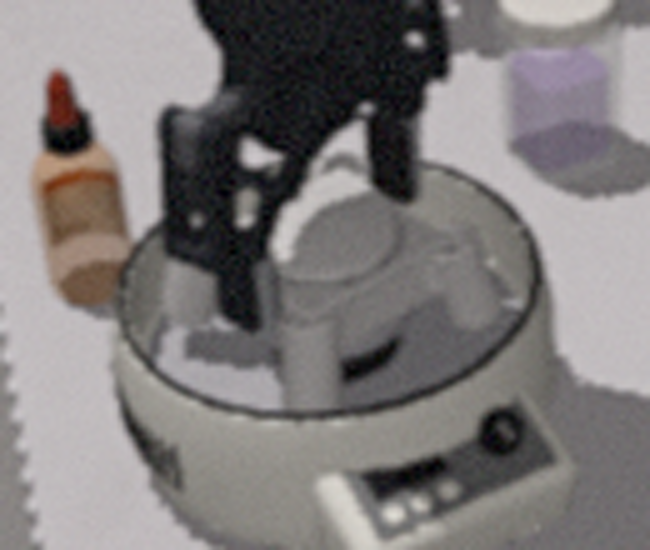

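The torque has jumped from about 0.05 to a steady 0.21 N m, and the cap's front edge sits about 6–8 crop pixels lower. The rotor seems to have dropped over the studs. I'll stop turning, back off the cups, raise and check the height.

Request:
play_rows(moves=[[[0,0,0,0,0,0.7,85.4],[0,0,0,0,0,0.7,85.4],[0,0,0,0,0,0.7,85.4],[0,0,0,0,0,0.7,85.4],[0,0,0,0,0,0.2,85.4],[0,0,0,0,0,0,85.4]]])

```text
clock: 9.48
ee_pos: [0.5502, 0.3395, 0.0647]
ee_rot: [[-0.892, -0.451, 0.003], [-0.451, 0.892, 0.003], [-0.004, 0.001, -1.0]]
wrist_force: [0.1, 0.5, 0.3]
width: 1.0
```

```bash
python3 st.py
```

```text
t 9.47 q [-0.522  0.757 -0.188  1.653  0.19   0.745  1.24 ] p [0.5502 0.3395 0.0647] yaw_y 116.83 z [ 0.003  0.003 -1.   ] w 1.0
F [0.12 0.51 0.31] M [-0.011 -0.007  0.013]
to axis (tool units) [-0.001  0.011  0.   ]
```

Request:
play_rows(moves=[[[0,0,-0.3,0,0,0,85.4],[0,0,-0.4,0,0,0,85.4],[0,0,-0.5,0,0,0,85.4],[0,0,-0.6,0,0,0,40],[0,0,-0.6,0,0,0,0],[0,0,-0.3,0,0,0,0],[0,0,0,0,0,0,0],[0,0,0,0,0,0,0]]])

```text
clock: 10.48
ee_pos: [0.5501, 0.339, 0.2111]
ee_rot: [[-0.891, -0.454, 0.007], [-0.454, 0.891, 0.005], [-0.008, 0.002, -1.0]]
wrist_force: [-0.3, -0.0, 0.4]
width: -0.001
```

```bash
python3 - <<'E'
from st import *
from ov import circ
s=manip.snapshot("side")[:,:,::-1]
cv2.imwrite("pics/side2.png",s)
st()
x,y,k=170,195,4.
rows=[cv2.resize(s[y:y+110,x:x+98],None,fx=k,fy=k,interpolation=2)]
im=rows[0].copy()
# same calibration as the earlier check at z0=.0665 and .070
c=np.array([.550,.340])
for z,col in((.070,(0,0,255)),(.0665,(0,255,0)),(.062,(255,0,0))):
    q=((proj("side",circ(c,.029,z+.022))-[x,y]+.5)*k-.5)
    cv2.polylines(im,[np.round(q*8).astype(int)],False,col,1,cv2.LINE_AA,3)
cv2.imwrite("pics/j.png",np.hstack([rows[0],im]))
E
```

```text
t 10.47 q [-0.501  0.578 -0.217  1.561  0.14   1.01   1.284] p [0.5501 0.339  0.2111] yaw_y 117.02 z [ 0.007  0.005 -1.   ] w -0.001
F [-0.31 -0.    0.45] M [0.012 0.024 0.003]
to axis (tool units) [-0.008  0.018  0.   ]
t 10.53 q [-0.501  0.578 -0.217  1.561  0.14   1.01   1.284] p [0.5501 0.339  0.211 ] yaw_y 117.02 z [ 0.007  0.005 -1.   ] w 0.001
F [ 0.56 -0.95 -0.54] M [-0.049 -0.068 -0.01 ]
to axis (tool units) [-0.007  0.018  0.   ]
```

View pics/j.png

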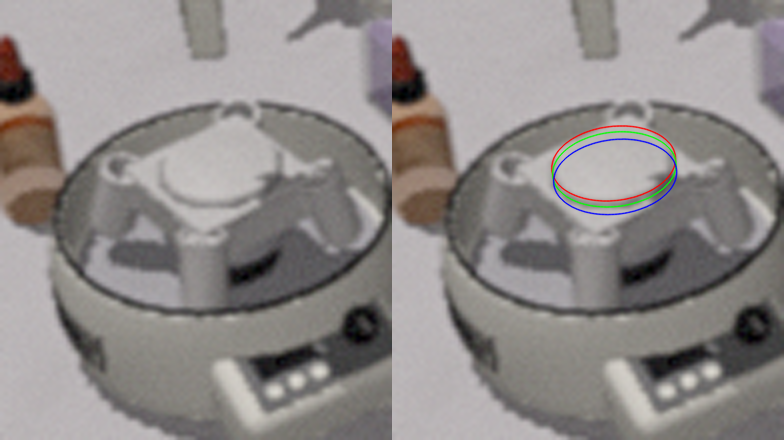

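The cap ring's lower edge, at about y=206 in the crop, fits the 66.5 mm overlay (green). The 70 mm overlay (red, 201) and the 62 mm one (blue, 213) don't match, so the rotor rests on the O-ring. Next I'll press the cap with shut fingers.

Request:
play_rows(moves=[[[0,0.02,0.4,0,0.1,0,0],[0,0,0.5,0,0,0,0],[0,0,0.5,0,0,0,0],[0,0,0.4,0,0,0,0],[0,0,0.2,0,0,0,0],[0,0,0,0,0,0,0]]])

```text
clock: 11.28
ee_pos: [0.5462, 0.3384, 0.0988]
ee_rot: [[-0.89, -0.455, -0.011], [-0.455, 0.89, -0.005], [0.012, 0.001, -1.0]]
wrist_force: [0.2, 0.3, 1.1]
width: 0.003
```

```bash
python3 st.py
```

```text
t 11.28 q [-0.515  0.713 -0.201  1.635  0.175  0.823  1.255] p [0.5462 0.3384 0.0988] yaw_y 117.07 z [-0.011 -0.005 -1.   ] w 0.003
F [0.22 0.33 1.1 ] M [ 0.021 -0.03   0.012]
to axis (tool units) [-0.083 -0.006 -0.001]
```

Request:
play_rows(moves=[[[-0.08,0,0,0,-0.12,0,0],[0,0,0,0,0,0,0]]])

```text
clock: 11.52
ee_pos: [0.5504, 0.3406, 0.0995]
ee_rot: [[-0.89, -0.455, -0.0], [-0.455, 0.89, 0.001], [-0.0, 0.001, -1.0]]
wrist_force: [0.5, 0.5, 0.8]
width: 0.003
```

```bash
python3 st.py
```

```text
t 11.53 q [-0.516  0.713 -0.199  1.632  0.178  0.814  1.253] p [0.5504 0.3406 0.0995] yaw_y 117.07 z [-0.     0.001 -1.   ] w 0.003
F [0.54 0.46 0.75] M [-0.035  0.053  0.007]
to axis (tool units) [ 0.012 -0.008 -0.   ]
```

Request:
play_rows(moves=[[[0,0,0.03,0,0,0,0],[0,0,0.03,0,0,0,0],[0,0,0.03,0,0,0,0],[0,0,0.03,0,0,0,0]]])

```text
clock: 12.02
ee_pos: [0.551, 0.341, 0.0946]
ee_rot: [[-0.891, -0.455, 0.002], [-0.455, 0.891, 0.002], [-0.003, 0.001, -1.0]]
wrist_force: [-0.0, -0.5, 8.8]
width: 0.001
```

```bash
python3 st.py
```

```text
t 12.03 q [-0.517  0.719 -0.198  1.635  0.18   0.803  1.251] p [0.551  0.341  0.0946] yaw_y 117.06 z [ 0.002  0.002 -1.   ] w 0.001
F [-0.   -0.47  8.76] M [-0.198  0.193 -0.03 ]
to axis (tool units) [ 0.027 -0.009 -0.   ]
```

Contact came at a tip height of about 0.095 m, which is the O-ring level. I'll press further.

Request:
play_rows(moves=[[[0,0,0.03,0,0,0,0],[0,0,0.03,0,0,0,0],[0,0,0.03,0,0,0,0]]])

```text
clock: 12.4
ee_pos: [0.5512, 0.3412, 0.0914]
ee_rot: [[-0.891, -0.455, 0.003], [-0.455, 0.891, 0.002], [-0.003, 0.001, -1.0]]
wrist_force: [-3.3, -2.8, 9.2]
width: -0.001
```

```bash
python3 st.py
```

```text
t 12.4 q [-0.517  0.724 -0.197  1.636  0.182  0.796  1.25 ] p [0.5512 0.3412 0.0914] yaw_y 117.05 z [ 0.003  0.002 -1.   ] w -0.001
F [-3.28 -2.84  9.17] M [-0.478  0.709 -0.02 ]
to axis (tool units) [ 0.032 -0.01  -0.   ]
```

Request:
play_rows(moves=[[[0.02,0,0.03,0,0,0,0],[0.01,0,0.03,0,0,0,0],[0,0,0.03,0,0,0,0]]])

```text
clock: 12.78
ee_pos: [0.5512, 0.3411, 0.0891]
ee_rot: [[-0.891, -0.454, 0.006], [-0.454, 0.891, 0.004], [-0.007, 0.001, -1.0]]
wrist_force: [-6.1, -3.4, 20.0]
width: -0.001
```

```bash
python3 st.py
```

```text
t 12.78 q [-0.518  0.725 -0.196  1.641  0.183  0.787  1.248] p [0.5512 0.3411 0.0891] yaw_y 117.03 z [ 0.006  0.004 -1.   ] w -0.001
F [-6.06 -3.35 20.  ] M [-0.876  1.379  0.045]
to axis (tool units) [ 0.031 -0.01  -0.   ]
```

Request:
play_rows(moves=[[[0.02,0,0.03,0,0,0,0],[0.01,0,0.03,0,0,0,0]]])

```text
clock: 13.02
ee_pos: [0.5511, 0.3411, 0.0888]
ee_rot: [[-0.891, -0.454, 0.009], [-0.454, 0.891, 0.006], [-0.01, 0.001, -1.0]]
wrist_force: [-4.7, -3.4, 21.5]
width: -0.0
```

```bash
python3 st.py
```

```text
t 13.03 q [-0.519  0.724 -0.195  1.645  0.184  0.781  1.246] p [0.5511 0.3411 0.0888] yaw_y 117.01 z [ 0.009  0.006 -1.   ] w -0.0
F [-4.72 -3.36 21.52] M [-0.876  1.128  0.   ]
to axis (tool units) [ 0.029 -0.01  -0.   ]
```

At 21.5 N the tip is at 0.0888 m. With the expected 1.8 mm of mount give, that puts the cap at about 91 mm unloaded, so the rotor is home. I'll retract, move aside and check.

Request:
play_rows(moves=[[[0,0,-0.2,0,0,0,0],[0,0,-0.6,0,0,0,0],[0,0,-0.8,0,0,0,0],[0,0,-0.8,0,0,0,0],[0.8,0.6,-0.3,0,0,0,0],[0.8,0.8,0,0,0,0,0],[0.7,0.9,0,0,0,0,0],[0.7,0.9,0,0,0,0,0],[0.6,0.9,0,0,0,0,0],[0,0,0,0,0,0,0]]])

```text
clock: 14.28
ee_pos: [0.2889, 0.4441, 0.2286]
ee_rot: [[-0.891, -0.453, 0.01], [-0.453, 0.891, 0.009], [-0.013, 0.003, -1.0]]
wrist_force: [1.6, -0.1, -0.0]
width: 0.001
```

```bash
python3 - <<'E'
from st import *
from ov import circ
s=manip.snapshot("side")[:,:,::-1];t=manip.snapshot("top")[:,:,::-1]
st()
cv2.imwrite("pics/side3.png",s);cv2.imwrite("pics/top3.png",t)
k=4.2;row=[]
for c,(x,y) in(((.5506,.3411),(180,215)),((.5029,.0858),(308,205))):
    im=cv2.resize(s[y:y+60,x:x+95],None,fx=k,fy=k,interpolation=2)
    q=((proj("side",circ(c,.029,.084))-[x,y]+.5)*k-.5)
    im2=im.copy();cv2.polylines(im2,[np.round(q*8).astype(int)],False,(0,0,255),1,cv2.LINE_AA,3)
    row.append(np.vstack([im,im2]))
cv2.imwrite("pics/k.png",np.hstack(row))
E
```

```text
t 14.28 q [-0.882  0.379 -0.296  1.853  0.144  0.917  0.797] p [0.2889 0.4441 0.2286] yaw_y 116.95 z [ 0.01   0.009 -1.   ] w 0.001
F [ 1.65 -0.05 -0.01] M [-0.068 -0.028  0.031]
to axis (tool units) [-3.71  -4.223  0.036]
t 14.38 q [-0.877  0.38  -0.292  1.852  0.144  0.917  0.799] p [0.2925 0.4421 0.2284] yaw_y 116.67 z [ 0.012  0.008 -1.   ] w 0.001
F [ 0.67 -0.81  0.07] M [-0.018 -0.038  0.009]
to axis (tool units) [-3.684 -4.137  0.044]
```

View pics/k.png

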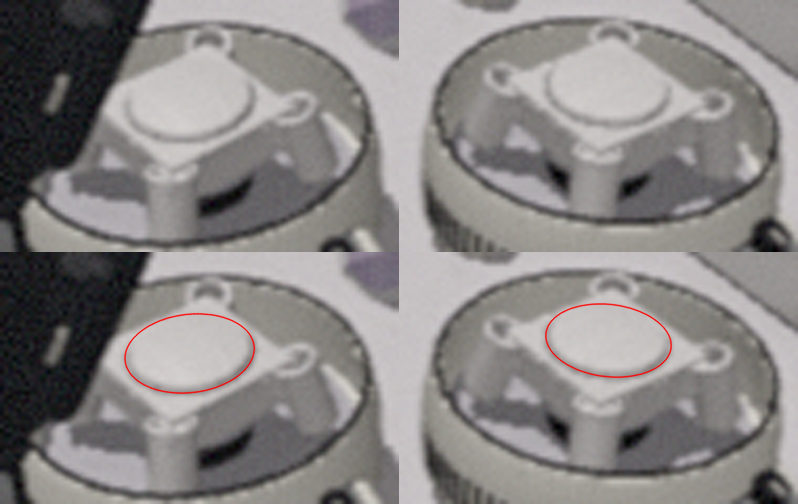

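View pics/top3.png

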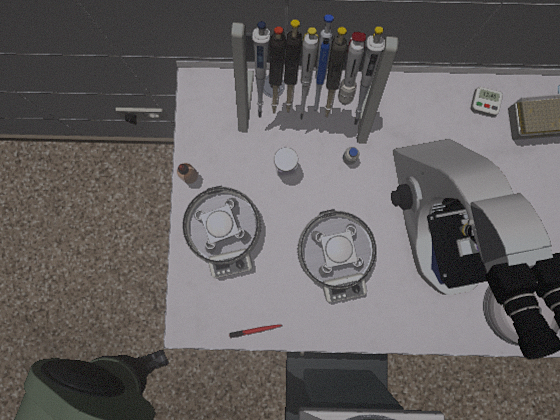

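In the side view both cap rings now fit the 62 mm overlay, so the left rotor is home like the right one. In the top view the bottles at (187,172) and (351,155), the jar at (286,160) and the right centrifuge are where they were, and the arm is clear of everything. I'm handing in.

```bash
python3 - <<'E'
from station import manip
import cv2,numpy as np
a=cv2.imread("pics/top0.png").astype(int);b=cv2.imread("pics/top3.png").astype(int)
d=cv2.GaussianBlur(np.abs(a-b).max(2).astype(np.uint8),(5,5),0)>35
d[340:]=0
ys,xs=np.where(d);print("changed",len(xs),xs.min(),xs.max(),ys.min(),ys.max())
print(manip.job_done())
E
```

```text
changed 950 191 253 195 256
the job is handed in; nothing more can be done
None
```

The raised rotor, on the left centrifuge, is now engaged and pressed fully home. I handed the job in after about 14.4 s of the 38 s allowed.

- **Which rotor:** the left rotor's cap fitted a height of 70 mm, so it was riding on the studs. The right one fitted 62 mm, already home, and I left it alone.
- **Turning:** I put the open fingers in two opposite gaps between the cups and turned gently until the torque jumped from about 0.05 to 0.21 N m. I stopped there and backed off. The side picture then showed the rotor resting on the O-ring, at about 66.5 mm.
- **Pressing:** I pressed on the cap with shut fingers. Contact came at about 95 mm and the rotor went through the O-ring at about 9 N. The press peaked at about 21.5 N with the tip at 88.8 mm, which is about 91 mm once the mount springs back. Sideways drift added up to about 7 N of side force during the press.

**Last checks:** both caps now fit the 62 mm overlay in the side picture. Comparing the top pictures from before and after, the only change on the bench area compared (its front strip, where the arm shows, was left out) is at the left rotor. The gripper is well clear of everything. None of these checks failed or disagreed.

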